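# Restock the reagent bottle rack

## Robot

A 6-joint arm with a two-finger parallel gripper is mounted at the origin on a cart in front of the work surface, level with it; the furniture and walls round the work are solid. World frame = base frame: x ahead of the robot, y to its left, z up, the work surface at z = 0. Lengths are in m, angles in rad, forces in N, time in s.
With the tool pointing down it reaches from about 0.275 to 0.85 m from the base axis. Payload 5.2 kg.
Tool frame: the origin (TCP) lies at the centre of the arm's flange, where the gripper is bolted on; the fingertips stand 173 mm ahead of it and the grasp point (between the pads) lies 155 mm ahead of it (bot.tcp_to_tips is the distance from the TCP to the fingertips, in m); z points along the fingers, y is the line along which they close (so a half turn about z gives the same grasp; the last joint's range is limited). The gripper opens to 85 mm and grips with 20 to 120 N. Pads are 22 mm wide; open, the fingers measure 114 mm over their backs; the gripper's body (76 mm by 85 mm) begins 54 mm behind the grasp point. The pads swing forward as they close: fully open they stand 13 mm farther back than shut.
Start: joints at [0.933, 0.259, 1.535, -0, 1.348, -0.203], TCP at [0.232, 0.499, 0.405] pointing down, gripper open.
Joint ranges: [-3.14, 3.14], [-0.91, 2.08], [0.19, 2.58], [-1.22, 4.36], [0.22, 2.71], [-3.12, 3.12]. Speed limits (rad/s): [2.57, 2.57, 3.14, 3.14, 3.14, 3.14].

## Interface

Orientations are given as a unit quaternion [w, x, y, z].
In Python, from plant import bot gives the robot as it stands. The module is installed in compiled form; this text tells all that it offers.
- The arm moves only by the tool apply_moves, never from a script. Its argument "moves" is a list of rows, each a list of 2 entries, a list of its own where there are three numbers: the shift along the tool's x, y, z in m, then the turn about the tool's z in rad. A call has 1 to 12 rows; each row shifts and turns the commanded pose from where the row before left it, along the tool's axes as they then stand; what a row does not reach is not made up. A row lasts 1/8 s, in which the tool goes at most 62.5 mm and 10.7 degrees, less where a joint would pass 70% of its speed; a pose out of reach is approached as far as the arm can. A call is refused whole if a number of a shift passes 0.0625 or a number of a turn 0.188, either way. A call with a gripper value outside its range is refused whole. "fingers" is the closure, from 0 (fully open) to 1 (shut), set as the call begins (left out, the last holds). The fingers move at their own pace and stop on an object; "squeeze" is the grip in N (left out, the last holds). Time passes only in rows, so rows that do not move let the fingers close. It gives the time, the measured TCP pose, the force, the opening and the grip force at its end, in the units of the state.
- bot.sense(): the state, without advancing time (a new reading comes with each control period).
- bot.read_camera(name): name is "side" or "top" or "wrist"; returns a dict with "frame" (480x640x3 uint8, red, green, blue), "range_z" (480x640 float32, m along the optical axis (not along the pixel's ray), 0 where there is no reading), "mtx" (3x3 intrinsics, pixels), "rvec" (rotation vector, rad) and "tvec" (3), from world to camera coordinates, as OpenCV has them; the wrist camera has in their place "mount" (4x4, takes a point from camera to tool coordinates, whose origin is the TCP and whose axes are the flange's). Camera axes: x right, y down, z forward; pixel columns grow to the right and rows downward; lengths in m; the calibration is good to about 2 mm. A picture is of the moment at which its call begins: read the wrist's pose just before it.
- bot.sign_off(): hands the job in; it is judged then, once.
The state is a dict: "clock": time; "q": joint angles; "qvel": joint speeds; "effort": joint torques, N m; "tool_pos": TCP position; "tool_rot": TCP orientation; "wrist_force": force on the tool from outside, world axes, zero at the start; "moment": the same for the moment, N m; "gripper_width": opening from 0.0 (shut) to 1.0 (fully open); "grip_force": force on a finger pad.
Only numpy, scipy, OpenCV 4.12 (cv2) and the standard library are available. Lean on these libraries where they do the work, as an engineer would, in place of code of your own. Each camera call takes 0.05 s, during which the arm holds its last target. There are 200 camera calls.

## Task

Gather the four dropper bottles with red, blue, yellow and green caps into the rack, standing each one upright on the floor of the cup that has the colour of its own cap. The black-capped dropper bottle and the slim vial with the red cap do not belong there: leave them standing where they are, and do not knock anything over.

Things in the scene. Friction and masses are not known exactly. Their poses are not given: they have to be found in the camera images.
- bottle_red: Loose dropper bottle with a red screw cap and nozzle, white with a red label; 72 mm tall; round body 31 mm in diameter and 58 mm tall, narrower cap 18 mm in diameter above. 40 to 85 g. Stands on the worktop. Origin at the centre of its underside, z up along the bottle. Belongs in the red cup.
- bottle_blue: Loose dropper bottle with a blue screw cap and nozzle, clear plastic with a blue label; 70 mm tall; round body 31 mm in diameter and 56 mm tall, narrower cap 18 mm in diameter above. 40 to 85 g. Stands on the worktop. Origin at the centre of its underside, z up along the bottle. Belongs in the blue cup.
- bottle_yellow: Loose dropper bottle with a yellow screw cap and nozzle, white with a yellow label; 75 mm tall; round body 33 mm in diameter and 60 mm tall, narrower cap 18 mm in diameter above. 40 to 85 g. Stands on the worktop. Origin at the centre of its underside, z up along the bottle. Belongs in the yellow cup.
- bottle_green: Loose dropper bottle with a green screw cap and nozzle, white with a green label; 76 mm tall; round body 33 mm in diameter and 61 mm tall, narrower cap 18 mm in diameter above. 40 to 85 g. Stands on the worktop. Origin at the centre of its underside, z up along the bottle. Belongs in the green cup.
- bottle_black: Look-alike that does not belong in the rack: loose dropper bottle with a black cap, clear plastic; round body 37 mm in diameter, 84 mm tall. It stands on the worktop. Origin at the centre of its underside, z up.
- vial_red: Look-alike that does not belong in the rack: loose slim vial of capillaries with a flat red cap, clear and white, 21 mm in diameter, 90 mm tall, straight-sided without a nozzle. It stands on the worktop. Origin at the centre of its underside, z up.
- cup_red: Fixed round red cup, open at the top: outside 58 mm at the rim, inside 52 mm narrowing to 49 mm at its floor. One of four cups in a row, in any order, 62 mm between centres, in a fixed flat aluminium tray (the rack, 262x70 mm, rim 14 mm high). Origin: centre of its underside, 6 mm above the worktop; inner floor 3 mm, rim 16 mm above the origin. z up, y along the row, x across it.
- cup_blue: Fixed round blue cup, open at the top: outside 58 mm at the rim, inside 52 mm narrowing to 49 mm at its floor. One of four cups in a row, in any order, 62 mm between centres, in a fixed flat aluminium tray (the rack, 262x70 mm, rim 14 mm high). Origin: centre of its underside, 6 mm above the worktop; inner floor 3 mm, rim 16 mm above the origin. z up, y along the row, x across it.
- cup_yellow: Fixed round yellow cup, open at the top: outside 58 mm at the rim, inside 52 mm narrowing to 49 mm at its floor. One of four cups in a row, in any order, 62 mm between centres, in a fixed flat aluminium tray (the rack, 262x70 mm, rim 14 mm high). Origin: centre of its underside, 6 mm above the worktop; inner floor 3 mm, rim 16 mm above the origin. z up, y along the row, x across it.
- cup_green: Fixed round green cup, open at the top: outside 58 mm at the rim, inside 52 mm narrowing to 49 mm at its floor. One of four cups in a row, in any order, 62 mm between centres, in a fixed flat aluminium tray (the rack, 262x70 mm, rim 14 mm high). Origin: centre of its underside, 6 mm above the worktop; inner floor 3 mm, rim 16 mm above the origin. z up, y along the row, x across it.
Mind the look-alikes: they are no part of the job. There is more than one size of the vial_red; the job needs the larger.

How it is judged:
At the end, for the whole second after the job is handed in: Each of the four bottles stands upright (within 0.12 rad) on the floor of the cup of its own colour (centre within 13 mm of the cup's centre, underside 0 to 8 mm above the cup's underside), at rest; the black-capped bottle and the red-capped vial stand upright within 30 mm of where they started (horizontal distance between bottle_red and cup_red below 0.013 m and z of bottle_red in the frame of cup_red between -0.001 and 0.008 m and angle between each of bottle_red, bottle_blue, bottle_yellow, bottle_green, bottle_black, vial_red's own z axis and vertical below 0.12 rad and linear speed of each of bottle_red, bottle_blue, bottle_yellow, bottle_green, bottle_black, vial_red below 0.02 m/s and angular speed of each of bottle_red, bottle_blue, bottle_yellow, bottle_green below 0.5 rad/s and horizontal distance between bottle_blue and cup_blue below 0.013 m and z of bottle_blue in the frame of cup_blue between -0.001 and 0.008 m and horizontal distance between bottle_yellow and cup_yellow below 0.013 m and z of bottle_yellow in the frame of cup_yellow between -0.001 and 0.008 m and horizontal distance between bottle_green and cup_green below 0.013 m and z of bottle_green in the frame of cup_green between -0.001 and 0.008 m and distance of each of bottle_black, vial_red from where it was at the start of the episode below 0.03 m); the robot touches nothing.
It fails at once if the black-capped bottle is pushed or carried away from where it stood (more than 30 mm) (distance of bottle_black from where it was at the start of the episode above 0.03 m).
It fails at once if the red-capped vial is pushed or carried away from where it stood (more than 30 mm) (distance of vial_red from where it was at the start of the episode above 0.03 m).
It fails at once if a bottle or the vial is knocked over (tilted more than 45 degrees) (angle between any of bottle_red, bottle_blue, bottle_yellow, bottle_green, bottle_black, vial_red's own z axis and vertical above 0.79 rad).
It also fails if it takes over 96 s, if anything falls off the work surface, if the arm or the gripper's body presses on something with over 40 N, if the wrist force passes 120 N, or if a joint passes its speed limit or range.

## Working session

There is one attempt and no reset: what is moved stays moved. The work goes in short steps, Python scripts to look and compute and a tool call to move; the robot and the scene stay as the last step left them, time stands still between calls to the robot, and variables do not carry over. Pictures are saved under pics/ and viewed, at most 14 in all, crops included, and the job is handed in when it is done.

Besides the shell and the picture viewer there is one more tool, called by a JSON object that holds its "op" and its "data". apply_moves: Moves the arm, as the interface text tells. Its arguments: {"type":"object","properties":{"moves":{"type":"array"},"fingers":{"type":"number"},"squeeze":{"type":"number"}},"required":["moves"]}

```bash
mkdir -p pics
cat > h.py <<'E'
import numpy as np, cv2
from plant import bot
from scipy.spatial.transform import Rotation as R
def cam(n):
    s=bot.sense(); c=bot.read_camera(n); c['s']=s; return c
def save(c,f,crop=None,scale=1):
    im=c['frame'][...,::-1]
    if crop: x0,y0,x1,y1=crop; im=im[y0:y1,x0:x1]
    cv2.imwrite('pics/'+f,cv2.resize(im,None,fx=scale,fy=scale))
def cloud(c):
    z=c['range_z'].astype(float); v,u=np.mgrid[:480,:640]; K=c['mtx']
    p=np.stack([(u-K[0,2])/K[0,0]*z,(v-K[1,2])/K[1,1]*z,z],-1)
    if 'mount' in c:
        q=c['s']['tool_rot']; Rt=R.from_quat([q[1],q[2],q[3],q[0]]).as_matrix()
        M=c['mount']; p=p@M[:3,:3].T+M[:3,3]; p=p@Rt.T+np.array(c['s']['tool_pos'])
    else:
        Rm=cv2.Rodrigues(np.array(c['rvec'],float))[0]; p=(p-np.ravel(c['tvec']))@Rm
    p[z==0]=np.nan
    return p
E
python3 - <<'E'
from h import *
a=cam('top');b=cam('side')
save(a,'top0.png');save(b,'side0.png')
np.savez('top0.npz',p=cloud(a),f=a['frame'])
print(bot.sense(),bot.tcp_to_tips)
E
```

```text
{'clock': 0.1, 'q': array([ 9.33215726e-01,  2.59277036e-01,  1.53597535e+00, -1.40873830e-05,
        1.34801502e+00, -2.02822105e-01]), 'qvel': array([ 6.59747999e-05, -1.81010897e-03, -3.01641921e-03, -3.86822792e-05,
        2.92201127e-04, -1.82120913e-04]), 'effort': array([ 2.86034519e-03, -4.46967459e+01, -2.91249168e+01, -1.91688996e-04,
        6.05476598e-03, -1.47386163e-05]), 'tool_pos': array([0.23152864, 0.49867801, 0.40395318]), 'tool_rot': array([-3.35332397e-04,  2.15669691e-01,  9.76466017e-01, -7.67332892e-04]), 'wrist_force': array([-0.74223857, -0.26421812,  0.00666651]), 'moment': array([ 0.05589311,  0.01928701, -0.0102835 ]), 'grip_force': 0.0, 'gripper_width': 0.9964112622909246} 0.1734
```

View pics/top0.png

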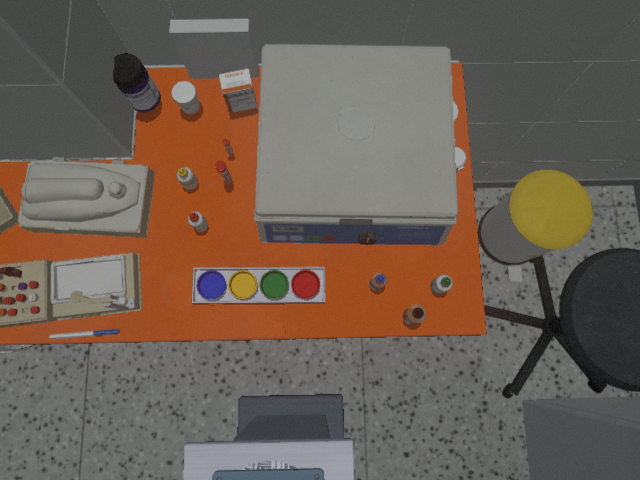

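View pics/side0.png

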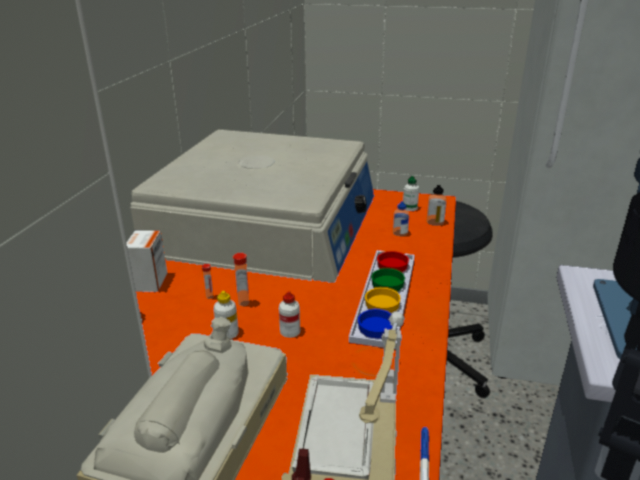

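Top view:
- **Bottles:** red-capped (197,220), yellow (186,178), blue (378,282), green (443,285), black-capped (415,314).
- **Cups:** blue (212,285), yellow (243,285), green (274,285), red (306,285).
- **Could be mistaken for the red bottle:** large slim vial (222,170) and small vial (228,148). Neither has a nozzle or a red label, so I choose (197,220).
- **Could be mistaken for the other bottles:** the black-capped bottle (415,314) beside blue and green, the dark jar (137,82), and the white bottle (186,97).

Run:
```python
from h import *
d=np.load('top0.npz');p=d['p'];f=d['f']
print('cam px->world of tcp', )
for n,(u,v) in dict(red=(197,217),yel=(186,176),blue=(378,280),green=(443,283),black=(415,312),vial=(223,170),vials=(228,148)).items():
    w=p[v-22:v+23,u-20:u+21].reshape(-1,3); 
    r=w[w[:,2]>0.025]
    if n in('vial','vials'):
        w=p[v-14:v+15,u-9:u+10].reshape(-1,3); r=w[w[:,2]>0.02]
    t=r[r[:,2]>r[:,2].max()-0.012]
    print(n,len(r),r.min(0).round(3),r.max(0).round(3),'top',t.mean(0).round(3),len(t))
for n,(u,v) in dict(blue=(212,285),yel=(243,285),green=(274,285),red=(306,285)).items():
    # segment saturated cup colour blob
    hsv=cv2.cvtColor(f,cv2.COLOR_RGB2HSV).astype(int); 
    m=(abs(hsv[...,0]-hsv[v,u,0])<6)&(hsv[...,1]>120); g=np.zeros_like(m); g[v-18:v+19,u-18:u+19]=1; m&=g
    r=p[m]; print('cup',n,m.sum(),((np.nanmin(r,0)+np.nanmax(r,0))/2).round(4),np.nanmin(r,0).round(3),np.nanmax(r,0).round(3),p[v,u].round(4))
q=p[262:308,188:330].reshape(-1,3); t=q[(q[:,2]>0.008)]
print('tray',np.nanmin(t,0),np.nanmax(t,0))
im=f[120:330,150:470,::-1]; cv2.imwrite('pics/crop0.png',cv2.resize(im,None,fx=2.5,fy=2.5,interpolation=cv2.INTER_CUBIC)[:600])
# obstacles high
b=p[200:250,250:460].reshape(-1,3); b=b[b[:,2]>0.05]; print('box',b.min(0),b.max(0))
b=p[160:240,15:155].reshape(-1,3); b=b[b[:,2]>0.03]; print('grey',b.min(0),b.max(0))
```

```text
cam px->world of tcp
red 234 [0.558 0.124 0.025] [0.588 0.153 0.072] top [0.573 0.139 0.065] 60
yel 268 [0.648 0.147 0.025] [0.682 0.179 0.076] top [0.664 0.163 0.069] 50
blue 224 [ 0.429 -0.231  0.025] [ 0.459 -0.202  0.073] top [ 0.445 -0.217  0.065] 45
green 277 [ 0.421 -0.355  0.025] [ 0.452 -0.324  0.076] top [ 0.437 -0.34   0.069] 74
black 357 [ 0.361 -0.3    0.025] [ 0.397 -0.264  0.085] top [ 0.379 -0.282  0.077] 84
vial 193 [0.657 0.074 0.02 ] [0.678 0.094 0.092] top [0.667 0.084 0.087] 102
vials 92 [0.674 0.074 0.02 ] [0.736 0.087 0.091] top [0.676 0.082 0.088] 10
cup blue 544 [0.4466 0.1103 0.0131] [0.42  0.083 0.002] [0.474 0.138 0.025] [0.4471 0.1104 0.0067]
cup yel 652 [0.4474 0.049  0.0127] [0.418 0.021 0.001] [0.476 0.077 0.024] [0.446  0.049  0.0053]
cup green 45 [ 0.4473 -0.0162  0.0136] [ 0.423 -0.04   0.003] [0.472 0.007 0.024] [ 0.4447 -0.0128  0.0051]
cup red 633 [ 0.4437 -0.0759  0.0134] [ 0.416 -0.103  0.003] [ 0.472 -0.049  0.024] [ 0.4433 -0.0766  0.0064]
tray [ 0.40807848 -0.11316709  0.0080109 ] [0.48140313 0.14881046 0.02506148]
box [ 0.51369123 -0.35505178  0.05002786] [0.58214373 0.01758102 0.14675215]
grey [0.54726121 0.23663387 0.03003564] [0.70054999 0.48530562 0.11689746]
```

View pics/crop0.png

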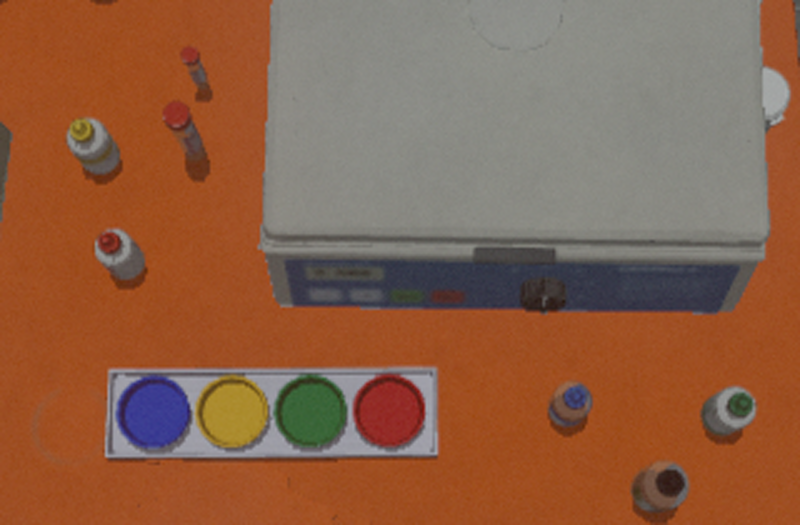

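The crop confirms the choice. The red and yellow bottles have nozzles and labels, at about (118,255) and (93,147) in the crop. The slim vials at (180,115) and (192,58) and the black bottle at (662,487) stay put. I'll turn the tool so the fingers close along world x, then head over the red bottle.

{"op": "apply_moves", "data": {"moves": [[[0, 0, 0], 0.1623], [[0, 0, 0], 0.1623], [[0, 0, 0], 0.1623], [[0, 0, 0], 0.1623], [[0, 0, 0], 0.1623], [[0, 0, 0], 0.1623], [[0, 0, 0], 0.1622], [[-0.036, 0.034, 0], 0], [[-0.036, 0.034, 0], 0], [[-0.036, 0.034, 0], 0], [[-0.036, 0.034, 0], 0]], "fingers": 0.3, "squeeze": 30}}

```text
clock: 1.48
tool_pos: [0.3684, 0.3536, 0.4044]
tool_rot: [-0.0, 0.707, 0.707, -0.0]
wrist_force: [1.2, 0.6, 0.1]
gripper_width: 0.702
grip_force: 0.0
```

{"op": "apply_moves", "data": {"moves": [[[-0.036, 0.034, 0], 0], [[-0.036, 0.034, 0], 0], [[-0.036, 0.034, 0], 0], [[-0.036, 0.034, 0], 0], [[-0.036, 0.034, 0], 0], [[-0.0351, 0.0346, 0], 0], [[0, 0, 0.04], 0], [[0, 0, 0.04], 0], [[0, 0, 0], 0], [[0, 0, 0], 0]]}}

```text
clock: 2.72
tool_pos: [0.5727, 0.1399, 0.3259]
tool_rot: [0.0, 0.707, 0.707, 0.0]
wrist_force: [-0.1, 0.4, 0.2]
gripper_width: 0.701
grip_force: 0.0
```

Run:
```python
from h import *
c=cam('wrist'); save(c,'w1.png'); p=cloud(c).reshape(-1,3)
print(c['s']['tool_pos'])
m=(abs(p[:,0]-.573)<.04)&(abs(p[:,1]-.1385)<.04)&(p[:,2]>.02)&(p[:,2]<.08)
r=p[m]; print(len(r),r.min(0),r.max(0)); t=r[r[:,2]>.062]; print(len(t),(t.min(0)+t.max(0))/2)
m=(abs(p[:,0]-.665)<.04)&(abs(p[:,1]-.163)<.04)&(p[:,2]>.02)&(p[:,2]<.08)
r=p[m]; 
if len(r): print('yel',len(r),r.min(0),r.max(0)); t=r[r[:,2]>.064]; print(len(t),(t.min(0)+t.max(0))/2)
```

```text
[0.57269166 0.1399225  0.32589284]
2149 [0.55930477 0.12719177 0.02007184] [0.59021924 0.15740181 0.07411914]
625 [0.57458521 0.14155552 0.06815802]
yel 2963 [0.64909571 0.15047573 0.02001989] [0.68135867 0.18229519 0.07759643]
811 [0.66598038 0.16603268 0.07082427]
```

View pics/w1.png

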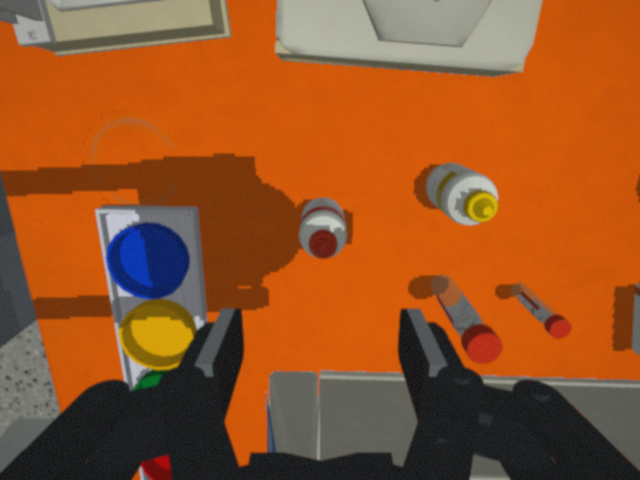

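The wrist view shows the red bottle at (323,228) under the tool, the yellow at (470,195) and the vials at (478,340) and (558,325). I'll descend and grasp the red bottle.

{"op": "apply_moves", "data": {"moves": [[[0.0005, 0.001, 0.03], 0], [[0, 0, 0.03], 0], [[0, 0, 0.03], 0], [[0, 0, 0.025], 0], [[0, 0, 0.016], 0], [[0, 0, 0], 0], [[0, 0, 0], 0]]}}

```text
clock: 3.65
tool_pos: [0.574, 0.1404, 0.1951]
tool_rot: [0.001, 0.707, 0.707, 0.001]
wrist_force: [-0.3, 0.2, -0.2]
gripper_width: 0.703
grip_force: 0.0
```

{"op": "apply_moves", "data": {"moves": [[[0, 0, 0], 0], [[0, 0, 0], 0], [[0, 0, 0], 0], [[0, 0, 0], 0], [[0, 0, 0], 0], [[0, 0, 0], 0]], "fingers": 1}}

```text
clock: 4.4
tool_pos: [0.5736, 0.1403, 0.1948]
tool_rot: [0.001, 0.707, 0.707, 0.001]
wrist_force: [-0.7, -0.8, 6.0]
gripper_width: 0.351
grip_force: 29.7
```

{"op": "apply_moves", "data": {"moves": [[[0, 0, -0.02], 0], [[0, 0, -0.04], 0], [[0, 0, -0.04], 0], [[0, -0.0433, 0], 0], [[0, -0.0433, 0], 0], [[0, -0.0433, 0], 0], [[-0.043, 0, 0], 0], [[-0.043, 0, 0], 0], [[-0.043, 0, 0], 0], [[-0.043, 0, 0], 0], [[-0.043, 0, 0], 0], [[0, 0, 0], 0]]}}

```text
clock: 5.9
tool_pos: [0.4435, -0.0773, 0.2939]
tool_rot: [0.001, 0.709, 0.706, -0.0]
wrist_force: [1.2, 0.9, -0.4]
gripper_width: 0.352
grip_force: 30.1
```

```bash
cat > gr.py <<'E'
from h import *
# wrist view: cup centres and grasped thing
def go():
    c=cam('wrist'); P=cloud(c); f=c['frame']; hsv=cv2.cvtColor(f,cv2.COLOR_RGB2HSV).astype(int)
    print(c['s']['tool_pos'].round(4),c['s']['gripper_width'])
    for n,h,y in(('blue',120,.1105),('yel',22,.0488),('green',62,-.013),('red',178,-.0755)):
        dh=abs(hsv[...,0]-h); dh=np.minimum(dh,180-dh)
        m=(dh<9)&(hsv[...,1]>110)&(abs(P[...,1]-y)<.036)&(abs(P[...,0]-.445)<.04)&(P[...,2]<.03)
        if m.sum()>200: r=P[m]; print(n,m.sum(),((r.min(0)+r.max(0))/2).round(4),r.min(0).round(3),r.max(0).round(3))
    return c,P
E
python3 - <<'E'
from gr import *
c,P=go(); save(c,'w2.png')
E
```

```text
[ 0.4435 -0.0773  0.2939] 0.3519801595509379
yel 6269 [0.4421 0.0409 0.0124] [0.407 0.022 0.   ] [0.477 0.06  0.025]
green 1024 [ 0.4459 -0.0115  0.016 ] [ 0.418 -0.039  0.007] [0.474 0.016 0.025]
red 5862 [ 0.4449 -0.0728  0.0117] [ 0.407 -0.105 -0.001] [ 0.483 -0.04   0.024]
```

View pics/w2.png

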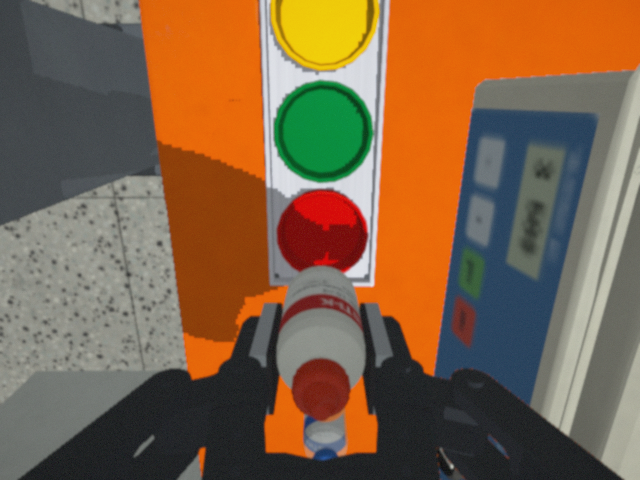

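The bottle is held upright at (322,340). The red cup is at (322,235) and the green at (323,130). I'll lower it into the red cup.

{"op": "apply_moves", "data": {"moves": [[[0.0026, 0.0007, 0.03], 0], [[0, 0, 0.03], 0], [[0, 0, 0.018], 0], [[0, 0, 0.008], 0], [[0, 0, 0.0035], 0], [[0, 0, 0], 0], [[0, 0, 0], 0]]}}

```text
clock: 6.82
tool_pos: [0.4443, -0.0722, 0.2048]
tool_rot: [0.001, 0.707, 0.707, 0.0]
wrist_force: [0.8, 0.3, -0.9]
gripper_width: 0.349
grip_force: 30.1
```

{"op": "apply_moves", "data": {"moves": [[[-0.002, 0, 0.001], 0], [[0, 0, 0], 0], [[0, 0, 0], 0]]}}

```text
clock: 7.2
tool_pos: [0.4443, -0.0743, 0.2037]
tool_rot: [0.0, 0.707, 0.707, 0.0]
wrist_force: [0.2, 1.4, 4.9]
gripper_width: 0.348
grip_force: 30.6
```

{"op": "apply_moves", "data": {"moves": [[[0, 0, 0], 0], [[0, 0, 0], 0], [[0, 0, 0], 0], [[0, 0, -0.01], 0], [[0, 0, -0.03], 0], [[0, 0, -0.04], 0], [[0, 0, -0.04], 0], [[0, 0, 0], 0], [[0, 0, 0], 0]], "fingers": 0.35}}

```text
clock: 8.32
tool_pos: [0.4437, -0.074, 0.3232]
tool_rot: [0.0, 0.707, 0.707, -0.0]
wrist_force: [-0.6, 0.1, -0.9]
gripper_width: 0.649
grip_force: 0.0
```

Run:
```python
from h import *
a=cam('top'); p=cloud(a)
r=p.reshape(-1,3); r=r[(r[:,2]>.03)&(r[:,2]<.1)&(abs(r[:,0]-.444)<.04)&(abs(r[:,1]+.075)<.04)]
print(len(r), r.min(0),r.max(0)) if len(r) else print('none')
print(bot.sense()['tool_pos'])
```

```text
none
[ 0.44352539 -0.07394591  0.32251769]
```

{"op": "apply_moves", "data": {"moves": [[[0.04, 0, 0], 0], [[0.04, 0, 0], 0], [[0.04, 0, 0], 0], [[0.04, 0, 0], 0], [[0.04, 0, 0], 0], [[0.0385, 0.01, 0], 0], [[0, 0.0425, 0], 0], [[0, 0.0425, 0], 0], [[0, 0.0425, 0], 0], [[0, 0.0425, 0], 0], [[0, 0.0418, 0], 0], [[0, 0, 0], 0]], "fingers": 0.3}}

```text
clock: 9.88
tool_pos: [0.6677, 0.1637, 0.32]
tool_rot: [-0.001, 0.707, 0.707, -0.001]
wrist_force: [-0.5, 0.8, 0.1]
gripper_width: 0.698
grip_force: 0.0
```

Run:
```python
from h import *
a=cam('top'); p=cloud(a); save(a,'t2.png',(170,190,480,340),2.5)
def loc(p,x,y,n):
    r=p.reshape(-1,3); r=r[(r[:,2]>.03)&(r[:,2]<.1)&(abs(r[:,0]-x)<.03)&(abs(r[:,1]-y)<.03)]
    if len(r): print(n,len(r),((r.min(0)+r.max(0))/2).round(4), r.max(0).round(4))
loc(p,.444,-.075,'red')
c=cam('wrist'); q=cloud(c); print(c['s']['tool_pos'])
loc(q,.666,.165,'yel wrist')
```

```text
red 231 [ 0.4435 -0.0745  0.0563] [ 0.4588 -0.0599  0.082 ]
[0.66623822 0.1639976  0.32025435]
yel wrist 2383 [0.6663 0.1665 0.0535] [0.6827 0.1824 0.0771]
```

View pics/t2.png

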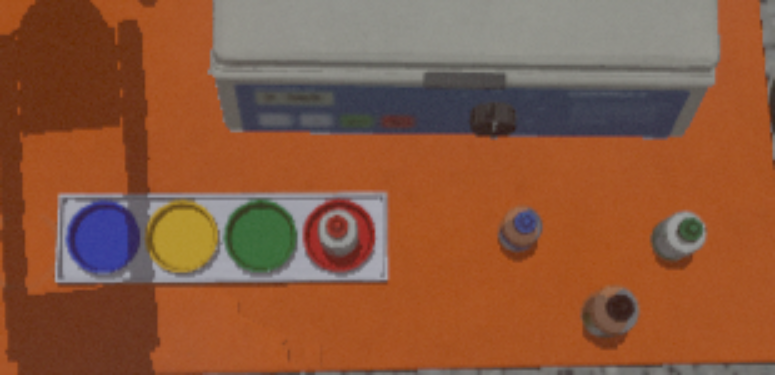

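The top crop shows the red bottle upright and centred in the red cup at (338,235), with its top at 82 mm as expected. Next is the yellow bottle.

{"op": "apply_moves", "data": {"moves": [[[0.001, -0.0005, 0.03], 0], [[0, 0, 0.03], 0], [[0, 0, 0.03], 0], [[0, 0, 0.022], 0], [[0, 0, 0.0125], 0], [[0, 0, 0], 0], [[0, 0, 0], 0]]}}

```text
clock: 10.85
tool_pos: [0.6656, 0.1655, 0.1999]
tool_rot: [0.001, 0.707, 0.707, 0.001]
wrist_force: [0.4, -0.9, -0.2]
gripper_width: 0.703
grip_force: 0.0
```

{"op": "apply_moves", "data": {"moves": [[[0, 0, 0], 0], [[0, 0, 0], 0], [[0, 0, 0], 0], [[0, 0, 0], 0], [[0, 0, 0], 0], [[0, 0, 0], 0]], "fingers": 1}}

```text
clock: 11.6
tool_pos: [0.6657, 0.1654, 0.1999]
tool_rot: [0.001, 0.707, 0.707, 0.001]
wrist_force: [-1.6, 0.3, 6.2]
gripper_width: 0.368
grip_force: 30.0
```

{"op": "apply_moves", "data": {"moves": [[[0, 0, -0.02], 0], [[0, 0, -0.04], 0], [[0, 0, -0.04], 0], [[0, -0.044, 0], 0], [[0, -0.044, 0], 0], [[0, -0.044, 0], 0], [[0, -0.044, 0], 0], [[0, -0.0442, 0], 0], [[-0.04, 0, 0], 0], [[-0.04, 0, 0], 0], [[-0.036, 0, 0], 0], [[0, 0, 0], 0]]}}

```text
clock: 13.1
tool_pos: [0.4454, 0.0475, 0.2998]
tool_rot: [0.001, 0.708, 0.706, 0.0]
wrist_force: [-0.8, 0.1, 0.1]
gripper_width: 0.367
grip_force: 30.1
```

{"op": "apply_moves", "data": {"moves": [[[0, 0, 0.02], 0], [[0, 0, 0.02], 0], [[0, 0, 0], 0], [[0, 0, 0], 0]]}}

```text
clock: 13.6
tool_pos: [0.4455, 0.0498, 0.2595]
tool_rot: [0.0, 0.707, 0.707, 0.0]
wrist_force: [0.1, 0.5, 0.1]
gripper_width: 0.367
grip_force: 30.1
```

Now lower the remaining 51 mm, release and lift off.

{"op": "apply_moves", "data": {"moves": [[[0, 0, 0.025], 0], [[0, 0, 0.015], 0], [[0, 0, 0.007], 0], [[0, 0, 0.0035], 0], [[0, 0, 0], 0], [[0, 0, 0], 0]]}}

```text
clock: 14.35
tool_pos: [0.4456, 0.0493, 0.2089]
tool_rot: [0.001, 0.707, 0.707, 0.0]
wrist_force: [0.1, -0.3, 2.0]
gripper_width: 0.365
grip_force: 30.4
```

{"op": "apply_moves", "data": {"moves": [[[0, 0, 0], 0], [[0, 0, 0], 0], [[0, 0, 0], 0], [[0, 0, -0.01], 0], [[0, 0, -0.03], 0], [[0, 0, -0.04], 0], [[0, 0, -0.04], 0], [[0, 0, 0], 0]], "fingers": 0.35}}

```text
clock: 15.35
tool_pos: [0.4462, 0.0493, 0.3319]
tool_rot: [0.003, 0.707, 0.707, 0.002]
wrist_force: [0.7, -0.0, -1.0]
gripper_width: 0.654
grip_force: 0.0
```

{"op": "apply_moves", "data": {"moves": [[[-0.038, 0, 0], 0], [[-0.038, 0, 0], 0], [[-0.038, 0, 0], 0], [[-0.038, 0, 0], 0], [[-0.038, 0, 0], 0], [[-0.038, 0, 0], 0], [[-0.0365, -0.0005, 0], 0], [[0, 0, 0], 0], [[0, 0, 0], 0]], "fingers": 0.3}}

```text
clock: 16.48
tool_pos: [0.4442, -0.2146, 0.3275]
tool_rot: [-0.001, 0.707, 0.707, 0.0]
wrist_force: [0.8, 0.5, -0.0]
gripper_width: 0.702
grip_force: 0.0
```

Run:
```python
from h import *
def loc(p,x,y,n):
    r=p.reshape(-1,3); r=r[(r[:,2]>.03)&(r[:,2]<.1)&(abs(r[:,0]-x)<.03)&(abs(r[:,1]-y)<.03)]
    if len(r): print(n,len(r),((r.min(0)+r.max(0))/2).round(4), r.max(0).round(4),np.ptp(r,0))
a=cam('top'); p=cloud(a); loc(p,.4455,.0495,'yel top'); loc(p,.444,-.075,'red top')
c=cam('wrist'); q=cloud(c); print(c['s']['tool_pos']); save(c,'w3.png')
loc(q,.4445,-.215,'blue wrist');loc(q,.437,-.339,'green wrist');loc(q,.444,-.075,'red')
```

```text
yel top 273 [0.4445 0.0472 0.0582] [0.4605 0.0632 0.0846] [0.03192693 0.03201759 0.0528767 ]
[ 0.44433847 -0.21424497  0.32764402]
blue wrist 1908 [ 0.4464 -0.2145  0.0509] [ 0.4618 -0.1997  0.0717] [0.03070101 0.02952327 0.04161902]
green wrist 2230 [ 0.4382 -0.3356  0.0539] [ 0.4547 -0.3214  0.0778] [0.03303731 0.02831821 0.04779398]
red 1062 [ 0.4448 -0.0834  0.0469] [ 0.4595 -0.0779  0.0638] [0.02939785 0.01102644 0.03375659]
```

View pics/w3.png

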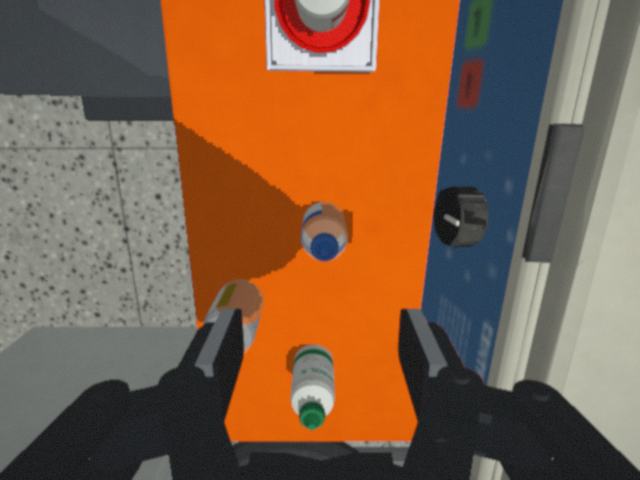

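The wrist view shows the blue bottle at (323,232), the green at (313,385) and the black at (235,315), with a knob on the box front at (462,215). I'll check the knob's clearance.

Run:
```python
from h import *
c=cam('wrist'); q=cloud(c); r=q[185:248,435:488].reshape(-1,3); r=r[r[:,2]>.02]; 
k=r[r[:,0]<.513]; print(r.min(0),r.max(0)); print(k.min(0),k.max(0)) if len(k) else 0
b=q[100:400,425:560].reshape(-1,3); b=b[b[:,2]>.02]
for z in(.03,.06,.09,.12,.15,.18): s=b[abs(b[:,2]-z)<.01]; print(z,s.min(0).round(3) if len(s) else '')
a=cam('top'); p=cloud(a); t=p[50:240,260:450].reshape(-1,3); print(np.nanmax(t,0))
```

```text
[ 0.51437223 -0.2256899   0.02122056] [ 0.53782945 -0.17397291  0.0861986 ]
0.03 [ 0.52  -0.283  0.02 ]
0.06 [ 0.514 -0.281  0.05 ]
0.09 [ 0.518 -0.286  0.08 ]
0.12 [ 0.534 -0.278  0.111]
0.15 [ 0.548 -0.257  0.14 ]
0.18 [ 0.477 -0.208  0.17 ]
[0.93958835 0.0179767  0.59963733]
```

The knob starts at x = 0.514, and the fingers and body stay below 0.49, so it is clear.

{"op": "apply_moves", "data": {"moves": [[[-0.0008, 0.001, 0.03], 0], [[0, 0, 0.03], 0], [[0, 0, 0.03], 0], [[0, 0, 0.025], 0], [[0, 0, 0.016], 0], [[0, 0, 0], 0], [[0, 0, 0], 0]]}}

```text
clock: 17.55
tool_pos: [0.446, -0.2158, 0.1979]
tool_rot: [0.0, 0.707, 0.707, 0.0]
wrist_force: [-0.1, 0.1, -0.0]
gripper_width: 0.701
grip_force: 0.0
```

{"op": "apply_moves", "data": {"moves": [[[0, 0, 0], 0], [[0, 0, 0], 0], [[0, 0, 0], 0], [[0, 0, 0], 0], [[0, 0, 0], 0], [[0, 0, 0], 0]], "fingers": 1}}

```text
clock: 18.3
tool_pos: [0.4459, -0.2161, 0.1981]
tool_rot: [0.001, 0.707, 0.707, 0.0]
wrist_force: [-0.1, 0.2, 6.7]
gripper_width: 0.34
grip_force: 29.5
```

{"op": "apply_moves", "data": {"moves": [[[0, 0, -0.02], 0], [[0, 0, -0.04], 0], [[0, 0, -0.045], 0], [[0, 0, -0.02], 0], [[0.041, 0, 0], 0], [[0.041, 0, 0], 0], [[0.041, 0, 0], 0], [[0.041, 0, 0], 0], [[0.041, 0, 0], 0], [[0.041, 0, 0], 0], [[0.041, 0, 0], 0], [[0.041, 0.0005, 0], 0]]}}

```text
clock: 19.8
tool_pos: [0.4459, 0.1133, 0.3223]
tool_rot: [0.0, 0.707, 0.707, 0.0]
wrist_force: [0.2, -0.3, -0.3]
gripper_width: 0.344
grip_force: 30.1
```

{"op": "apply_moves", "data": {"moves": [[[0, 0, 0], 0], [[0, 0, 0], 0], [[0, 0, 0.03], 0], [[0, 0, 0.03], 0], [[0, 0, 0], 0], [[0, 0, 0], 0]]}}

```text
clock: 20.55
tool_pos: [0.4467, 0.1113, 0.263]
tool_rot: [0.0, 0.708, 0.707, 0.0]
wrist_force: [0.3, 0.3, -0.4]
gripper_width: 0.343
grip_force: 30.1
```

{"op": "apply_moves", "data": {"moves": [[[0, 0, 0.025], 0], [[0, 0, 0.018], 0], [[0, 0, 0.009], 0], [[0, 0, 0.0035], 0], [[0, 0, 0], 0], [[0, 0, 0], 0]]}}

```text
clock: 21.3
tool_pos: [0.4464, 0.1121, 0.2073]
tool_rot: [0.0, 0.707, 0.707, 0.0]
wrist_force: [-0.1, -0.3, -1.3]
gripper_width: 0.341
grip_force: 30.1
```

{"op": "apply_moves", "data": {"moves": [[[0, 0, 0], 0], [[0, 0, 0], 0], [[0, 0, 0], 0], [[0, 0, -0.01], 0], [[0, 0, -0.03], 0], [[0, 0, -0.04], 0], [[0, 0, -0.04], 0], [[0, 0, 0], 0]], "fingers": 0.35}}

```text
clock: 22.3
tool_pos: [0.4472, 0.1121, 0.3305]
tool_rot: [0.003, 0.707, 0.707, 0.003]
wrist_force: [0.1, -0.6, 0.0]
gripper_width: 0.652
grip_force: 0.0
```

{"op": "apply_moves", "data": {"moves": [[[-0.041, 0, 0], 0], [[-0.041, 0, 0], 0], [[-0.041, 0, 0], 0], [[-0.041, 0, 0], 0], [[-0.041, 0, 0], 0], [[-0.041, 0, 0], 0], [[-0.041, 0, 0], 0], [[-0.041, 0, 0], 0], [[-0.041, 0, 0], 0], [[-0.04, -0.004, 0], 0], [[-0.039, -0.0045, 0], 0], [[0, 0, 0], 0]], "fingers": 0.3}}

```text
clock: 23.8
tool_pos: [0.437, -0.3383, 0.3257]
tool_rot: [-0.0, 0.708, 0.706, -0.0]
wrist_force: [0.2, -0.1, 0.4]
gripper_width: 0.699
grip_force: 0.0
```

Run:
```python
from h import *
def loc(p,x,y,n):
    r=p.reshape(-1,3); r=r[(r[:,2]>.03)&(r[:,2]<.1)&(abs(r[:,0]-x)<.03)&(abs(r[:,1]-y)<.03)]
    if len(r): print(n,len(r),((r.min(0)+r.max(0))/2).round(4), r.max(0).round(4),np.ptp(r,0))
a=cam('top'); p=cloud(a); loc(p,.4455,.0495,'yel top'); loc(p,.444,-.075,'red top');loc(p,.446,.111,'blue top')
c=cam('wrist'); q=cloud(c); print(c['s']['tool_pos'],c['s']['qvel'].round(3))
loc(q,.437,-.338,'green wrist');
```

```text
yel top 272 [0.4444 0.047  0.0576] [0.4604 0.0631 0.0851] [0.03196001 0.03226065 0.05501495]
red top 232 [ 0.4434 -0.0745  0.0551] [ 0.4585 -0.06    0.0802] [0.03025584 0.02911794 0.05016192]
blue top 246 [0.4455 0.1106 0.0552] [0.4604 0.1262 0.0799] [0.02985958 0.0311874  0.0495238 ]
[ 0.4370799  -0.33676447  0.32567959] [ 0.032 -0.02   0.027  0.009  0.007  0.006]
green wrist 2319 [ 0.4383 -0.3381  0.0539] [ 0.4546 -0.3224  0.0777] [0.03262637 0.03128621 0.04769217]
```

{"op": "apply_moves", "data": {"moves": [[[-0.002, 0.0005, 0.03], 0], [[0, 0, 0.03], 0], [[0, 0, 0.03], 0], [[0, 0, 0.025], 0], [[0, 0, 0.0125], 0], [[0, 0, 0], 0], [[0, 0, 0], 0]]}}

```text
clock: 24.78
tool_pos: [0.4386, -0.338, 0.2002]
tool_rot: [0.001, 0.707, 0.707, -0.0]
wrist_force: [0.4, -0.1, 0.8]
gripper_width: 0.699
grip_force: 0.0
```

{"op": "apply_moves", "data": {"moves": [[[0, 0, 0], 0], [[0, 0, 0], 0], [[0, 0, 0], 0], [[0, 0, 0], 0], [[0, 0, 0], 0], [[0, 0, 0], 0]], "fingers": 1}}

```text
clock: 25.52
tool_pos: [0.4384, -0.3383, 0.2002]
tool_rot: [0.001, 0.707, 0.707, -0.0]
wrist_force: [-0.5, 0.7, 6.0]
gripper_width: 0.362
grip_force: 29.6
```

{"op": "apply_moves", "data": {"moves": [[[0, 0, -0.02], 0], [[0, 0, -0.04], 0], [[0, 0, -0.045], 0], [[0, 0, -0.02], 0], [[0.041, 0.0065, 0], 0], [[0.041, 0, 0], 0], [[0.041, 0, 0], 0], [[0.041, 0, 0], 0], [[0.041, 0, 0], 0], [[0.041, 0, 0], 0], [[0.041, 0, 0], 0], [[0.0388, 0, 0], 0]]}}

```text
clock: 27.02
tool_pos: [0.4443, -0.0108, 0.3243]
tool_rot: [0.0, 0.707, 0.707, 0.0]
wrist_force: [1.6, 0.5, -0.9]
gripper_width: 0.359
grip_force: 30.1
```

{"op": "apply_moves", "data": {"moves": [[[0, 0, 0], 0], [[0, 0, 0], 0], [[0, 0, 0], 0], [[0, 0, 0.03], 0], [[0, 0, 0], 0], [[0, 0, 0], 0]]}}

```text
clock: 27.78
tool_pos: [0.445, -0.0128, 0.2947]
tool_rot: [0.0, 0.707, 0.707, 0.0]
wrist_force: [0.1, -0.1, -0.2]
gripper_width: 0.36
grip_force: 30.1
```

Target z is 0.2092, so 85.5 mm down.

{"op": "apply_moves", "data": {"moves": [[[0, 0, 0.03], 0], [[0, 0, 0.025], 0], [[0, 0, 0.018], 0], [[0, 0, 0.009], 0], [[0, 0, 0.0035], 0], [[0, 0, 0], 0], [[0, 0, 0], 0]]}}

```text
clock: 28.65
tool_pos: [0.445, -0.0123, 0.2093]
tool_rot: [0.001, 0.707, 0.707, 0.0]
wrist_force: [0.7, -0.1, 0.0]
gripper_width: 0.362
grip_force: 30.1
```

{"op": "apply_moves", "data": {"moves": [[[0, 0, 0], 0], [[0, 0, 0], 0], [[0, 0, 0], 0], [[0, 0, -0.01], 0], [[0, 0, -0.03], 0], [[0, 0, -0.04], 0], [[0, 0, -0.04], 0], [[0, 0, -0.04], 0], [[0, -0.03, -0.03], 0], [[0, -0.03, 0], 0], [[0, -0.03, 0], 0], [[0, 0, 0], 0]], "fingers": 0.35}}

```text
clock: 30.15
tool_pos: [0.353, -0.0118, 0.3994]
tool_rot: [0.0, 0.707, 0.707, 0.0]
wrist_force: [0.1, -0.5, -1.2]
gripper_width: 0.649
grip_force: 0.0
```

{"op": "apply_moves", "data": {"moves": [[[0.04, 0, 0], 0], [[0.04, 0, 0], 0], [[0.04, 0, 0], 0], [[0.04, 0, 0], 0], [[0.04, 0, 0], 0], [[0.04, 0, 0], 0], [[0.04, 0, 0], 0], [[0, 0, 0], 0], [[0, 0, 0], 0], [[0, 0, 0], 0]]}}

```text
clock: 31.4
tool_pos: [0.3549, 0.2671, 0.3988]
tool_rot: [0.0, 0.708, 0.707, -0.0]
wrist_force: [-0.1, 0.7, 0.9]
gripper_width: 0.649
grip_force: 0.0
```

Run:
```python
from h import *
def loc(p,x,y,n):
    r=p.reshape(-1,3); r=r[(r[:,2]>.03)&(r[:,2]<.1)&(abs(r[:,0]-x)<.03)&(abs(r[:,1]-y)<.03)]
    if len(r): print(n,len(r),((r.min(0)+r.max(0))/2).round(4), r.max(0).round(4),np.ptp(r,0).round(3))
a=cam('top'); p=cloud(a); save(a,'t3.png',(150,120,470,340),2.5); save(cam('side'),'s3.png')
for n,x,y in(('yel',.4455,.049),('red',.444,-.075),('blue',.446,.111),('green',.445,-.0125),('black',.379,-.282),('vial',.667,.084)): loc(p,x,y,n)
```

```text
yel 271 [0.4444 0.0472 0.0566] [0.4605 0.0633 0.0829] [0.032 0.032 0.053]
red 228 [ 0.4436 -0.0746  0.0581] [ 0.4586 -0.0601  0.0822] [0.03  0.029 0.048]
blue 244 [0.4455 0.1109 0.055 ] [0.4603 0.1269 0.0794] [0.03  0.032 0.049]
green 266 [ 0.4436 -0.0155  0.0581] [4.593e-01 4.000e-04 8.510e-02] [0.031 0.032 0.054]
black 342 [ 0.379  -0.2819  0.0582] [ 0.3973 -0.2638  0.0844] [0.037 0.036 0.052]
vial 179 [0.6672 0.0843 0.0631] [0.6775 0.0943 0.0928] [0.021 0.02  0.059]
```

View pics/t3.png

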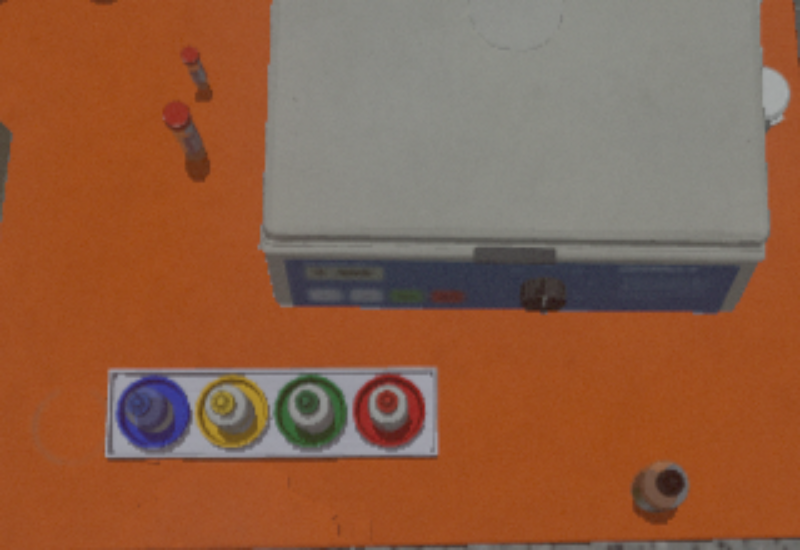

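View pics/s3.png

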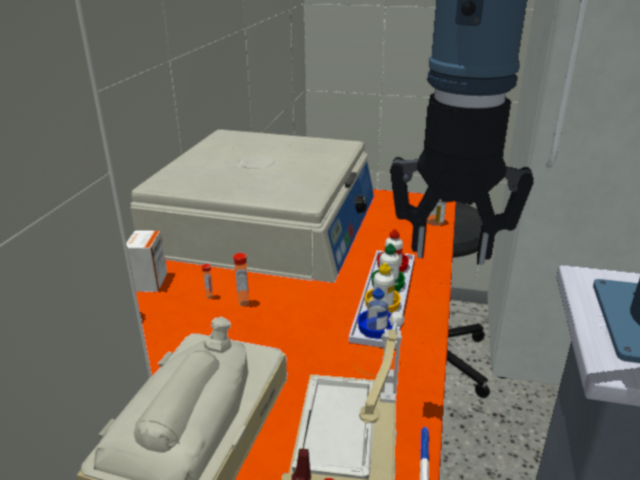

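All four bottles stand upright in their own cups (top crop: blue (150,410), yellow (230,408), green (310,407), red (388,407)). The black bottle (660,487) and the vial (185,135) have not moved, and the gripper is clear.

```bash
python3 -c "
from plant import bot
print(bot.sign_off())"
```

```text
the job is handed in; nothing more can be done
None
```

The red, blue, yellow and green bottles each stand upright in the cup of their own colour, the black-capped bottle and the red-capped vial are where they started, and the job was handed in at about 31 s of the 96 s; the hand-in returned no verdict.

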